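# Tare the desk scale with both cups on it

## Task

I am about to weigh out plant feed: stand the two empty white cups, one at a time, upright in the two wells of the scale's pan. Then turn the knurled bezel of the dial until its red zero mark lines up with the tip of the black pointer, so that the scale reads zero with both cups on it, and leave it so. Do not shift the jar, the mug or the scoop.

Things in the scene. Friction and masses are not known exactly. Their poses are not given: they have to be found in the camera images.
- scale: Fixed green box of the scale, 140 mm (x) by 210 mm (y, from -100 to +110), flat top 45 mm above the desk. Origin on the desk, z up. The dial, facing up, is centred at its (0, -55 mm), the pan at (0, +70 mm). The zero of both dial angles points along its +x.
- dial_centre (a point): Point on the dial's vertical axis, level with the top of the bezel rim (62 mm above the desk). The bezel is a round dark knurled rim, 64 mm outside diameter, 17 mm high (45 to 62 mm above the desk), gripped across its outside from above at any yaw. The box's flat top lies around it; the pan starts 94 mm from its axis.
- bezel (a joint): Angle (rad) of bezel, white face and red zero mark; grows clockwise seen from above; stops at -2.6 and 2.6; stays where left (friction 0.04 N m). Starts at -1.7 to -1.0. With both cups in it needs about 1.8 to 3 rad clockwise, more than one grasp usually gives: turn, let go, turn the open gripper back, take it again.
- pointer (a joint): Angle (rad) of the black pointer, same axis, sense and zero as the bezel. Only the pan's load moves it: clockwise, about 0.0063 rad per gram; 0 for the empty pan, about 0.75 to 1.3 with both cups in (their weight varies). The scale reads zero when both angles are equal. It lies sunk inside the rim and cannot be touched.
- pan: Dark steel pan with two wells, 126 mm (x) by 62 mm (y) by 16 mm thick, axes as the scale's; origin: centre of its underside. Its top is 71 mm above the desk when empty. It rests on a spring (817 N/m; sinks about 2 mm under both cups, 9 mm at most). The wells are round, 41 mm wide, 12 mm deep, open above, 62 mm apart along x.
- well_near (a point): Centre of the floor of the well in the pan's -x half.
- pointer_tip (a point): Tip of the black pointer, 24 mm from the dial axis.
- zero_mark (a point): The red zero mark of the bezel, at 24 mm from the dial axis; a red bar on the white face, continued on the top of the rim.
- well_far (a point): Centre of the floor of the other, equal well, on the pan's +x half.
- cup_a: Empty white ceramic straight cup, 36 mm outside diameter, 50 mm tall, 3 mm wall, about 80 g, standing upright on the desk. Origin: centre of its underside, z up. Either cup may go in either well; in a well 38 mm of it stands out.
- cup_b: The second cup, the same as the first.
- jar: Bystander: closed amber glass jar, 66 mm wide, 90 mm tall. Origin: centre of its underside.
- mug: Bystander: blue mug, 76 mm wide, 90 mm tall, with a handle. Origin: centre of its underside.
- scoop: Bystander: wooden-handled spoon, 170 mm long, lying on the desk. Origin: under its middle.
There are look-alikes about, which are no part of the job. Leave any green look-alike of the cup_a alone.

How it is judged:
On the way, in this order (a step that is already met when the one before it is completed fails the run):
1. one cup stands in a well, let go ((((distance between cup_a and well_near below 0.006 m or distance between cup_a and well_far below 0.006 m) and angle between cup_a's own z axis and vertical below 0.1 rad and contact force between the fingers and cup_a below 0.05 N) or ((distance between cup_b and well_near below 0.006 m or distance between cup_b and well_far below 0.006 m) and angle between cup_b's own z axis and vertical below 0.1 rad and contact force between the fingers and cup_b below 0.05 N))), for 0.2 s.
2. both cups stand in the wells, let go ((distance between cup_a and well_near below 0.006 m or distance between cup_a and well_far below 0.006 m) and angle between each of cup_a, cup_b's own z axis and vertical below 0.1 rad and contact force between the fingers and cup_a below 0.05 N and (distance between cup_b and well_near below 0.006 m or distance between cup_b and well_far below 0.006 m) and contact force between the fingers and cup_b below 0.05 N), for 0.2 s.
At the end, for the whole second after the job is handed in: Each cup stands upright (within 0.1 rad) on the floor of a well, its underside's centre within 6 mm of the well floor's centre, let go and at rest; the red zero mark is within 3 mm (0.125 rad) of the pointer tip, the bezel at rest (all of step 2 and horizontal distance between pointer_tip and zero_mark below 0.003 m and velocity of joint bezel between -0.05 and 0.05 rad/s and linear speed of each of cup_a, cup_b below 0.02 m/s); the robot touches nothing.
It fails at once if jar shifted by more than 30 mm (distance of jar from where it was at the start of the episode above 0.03 m).
It fails at once if mug shifted by more than 30 mm (distance of mug from where it was at the start of the episode above 0.03 m).
It fails at once if scoop shifted by more than 30 mm (distance of scoop from where it was at the start of the episode above 0.03 m).
It also fails if it takes over 70 s, if anything falls off the work surface, if the arm or the gripper's body presses on something with over 40 N, if the wrist force passes 120 N, or if a joint passes its speed limit or range.

## Robot

A 6-joint arm with a two-finger parallel gripper is mounted at the origin on the work surface. World frame = base frame: x ahead of the robot, y to its left, z up, the work surface at z = 0. Lengths are in m, angles in rad, forces in N, time in s.
With the tool pointing down it reaches from about 0.25 to 0.775 m from the base axis. Payload 4 kg.
Tool frame: the origin (TCP) lies at the very end of the fingers, on their centre line; the grasp point (between the pads) lies 19 mm behind it; z points along the fingers, y is the line along which they close (so a half turn about z gives the same grasp; the last joint's range is limited). The gripper opens to 94 mm and grips with 3 to 60 N. Pads are 16 mm wide; open, the fingers measure 119 mm over their backs; the gripper's body (75 mm by 177 mm) begins 78 mm behind the grasp point.
Start: joints at [-1.419, 0.087, 1.371, -0, 1.684, -0.103], TCP at [0.139, -0.532, 0.206] pointing down, gripper open.
Joint ranges: [-3.1, 3.1], [-0.76, 2.03], [0.27, 2.55], [-1.08, 4.22], [0.17, 2.65], [-2.57, 2.57]. Speed limits (rad/s): [2.79, 2.79, 3.14, 3.14, 3.14, 3.14].

## Interface

Orientations are given as [roll, pitch, yaw] about the fixed x, y, z axes, in that order (R = Rz(yaw) Ry(pitch) Rx(roll)).
In Python, from bench import robot, vision gives the robot as it stands.
- The arm moves only by the shell command python3 -m crank 'ROWS'. ROWS is JSON, a list of rows, each a list of 3 entries, a list of its own where there are three numbers: the closure, from 0 (fully open) to 1 (shut), then the shift along the tool's x, y, z in m, then the turn, a rotation vector about the tool's x, y, z in degrees. A call has 1 to 8 rows; each row shifts and turns the commanded pose from where the row before left it, along the tool's axes as they then stand; what a row does not reach is not made up. A row lasts 1/10 s, in which the tool goes at most 50 mm and 8.59 degrees, less where a joint would pass 70% of its speed; a pose out of reach is approached as far as the arm can. A call with a gripper value outside its range is refused whole. The fingers move at their own pace and stop on an object; the grip force is fixed at half the most. Time passes only in rows, so rows that do not move let the fingers close. It gives the time, the measured TCP pose, the force, the opening and the grip force at its end, in the units of the state.
- robot.get_obs(): the state, without advancing time (a new reading comes with each control period).
- vision.snapshot(name): name is "scene" or "side" or "wrist"; returns a dict with "color" (400x640x3 uint8, red, green, blue), "z_map" (400x640 float32, m along the optical axis (not along the pixel's ray), 0 where there is no reading), "fx", "fy", "cx", "cy" (pixels), "R" (3x3) and "t" (3): a world point X has camera coordinates R X + t. Camera axes: x right, y down, z forward; pixel columns grow to the right and rows downward; lengths in m; the calibration is good to about 2 mm. A picture is of the moment at which its call begins.
- robot.close_job(): hands the job in; it is judged then, once.
The state is a dict: "time": time; "joint_positions": joint angles; "qvel": joint speeds; "joint_torque": joint torques, N m; "tool_pos": TCP position; "ee_rot": TCP orientation; "wrist_force": force on the tool from outside, world axes, zero at the start; "wrist_torque": the same for the moment, N m; "width": finger opening in m; "finger_force": force on a finger pad.
Only numpy, scipy, OpenCV 4.12 (cv2) and the standard library are available. Lean on these libraries where they do the work, as an engineer would, in place of code of your own. Each camera call takes 0.05 s, during which the arm holds its last target. There are 200 camera calls.

## Working session

There is one attempt and no reset: what is moved stays moved. The work goes in short steps, Python scripts to look and compute and a shell command to move; the robot and the scene stay as the last step left them, time stands still between calls to the robot, and variables do not carry over. Pictures are saved under pics/ and viewed, at most 10 in all, crops included, and the job is handed in when it is done.

```bash
mkdir -p pics; ls; python3 - <<'E'
from bench import robot, vision
import cv2, numpy as np
print(robot.get_obs())
for n in ["scene","side"]:
    s=vision.snapshot(n); np.savez(n+"0.npz",**s)
    cv2.imwrite(f"pics/{n}0.png",s["color"][:,:,::-1]); print(n,s["fx"],s["cx"],s["cy"],s["R"],s["t"])
E
```

```text
pics
{'time': 0.0, 'joint_positions': array([-1.41910467e+00,  8.79673687e-02,  1.37221037e+00,  1.84952855e-05,
        1.68361400e+00, -1.03082467e-01]), 'qvel': array([-6.32808595e-05,  6.07086590e-04, -9.76275561e-04, -5.27686792e-04,
        4.22378048e-04, -2.44667045e-04]), 'joint_torque': array([-3.54258655e-04, -3.40167403e+01, -3.02434731e+01,  7.16720824e-02,
        3.29243147e-02, -1.65894153e-04]), 'tool_pos': array([ 0.13854397, -0.53170737,  0.20431969]), 'ee_rot': array([-3.13940713e+00, -2.44570725e-04,  2.54775921e-01]), 'wrist_force': array([-0.12683132, -0.49378432,  0.27866681]), 'wrist_torque': array([-0.01511761,  0.01561098,  0.01777936]), 'finger_force': 0.0, 'width': 0.0941875900206102}
scene 370.0411622480606 324.68236417594585 190.60970980269911 [[ 0.74957549  0.6618946   0.00566699]
 [ 0.4956853  -0.55563346 -0.66750846]
 [-0.43867147  0.50315703 -0.74458065]] [-0.47556697 -0.22522442  1.21425285]
side 437.5302736822441 316.4455572104459 198.6526519175551 [[-0.85190334 -0.52364887  0.0072501 ]
 [-0.35552296  0.56811009 -0.74219563]
 [ 0.38453105 -0.63485651 -0.67014407]] [0.54484161 0.25993739 1.14283913]
```

View pics/scene0.png

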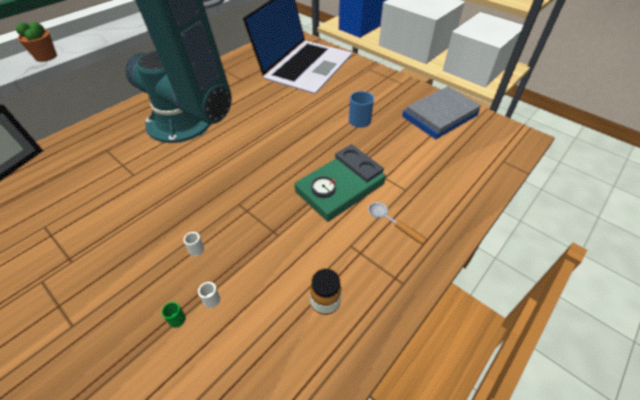

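View pics/side0.png

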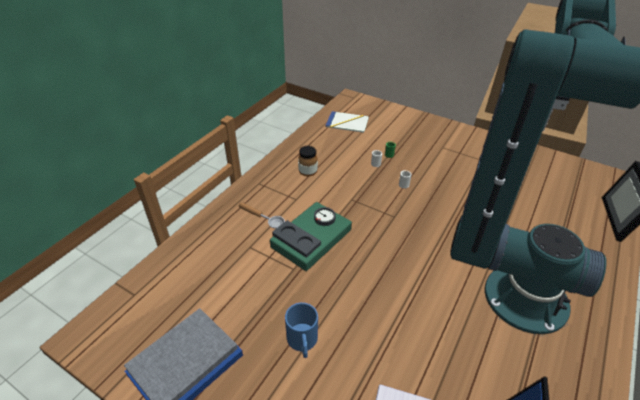

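The scene view shows white cups at (194,243) and (208,294), the green look-alike at (173,314), the dial at (323,187), and the pan at (360,163). The side view shows cups at (405,179) and (377,158), the dial at (325,215), and the pan at (297,238).

```bash
cat > h.py <<'E'
import numpy as np, cv2
def cloud(s):
    v,u=np.mgrid[:400,:640]; z=s["z_map"]
    P=np.stack([(u-s["cx"])/s["fx"]*z,(v-s["cy"])/s["fy"]*z,z],-1)
    W=(P-s["t"])@s["R"]; W[z==0]=np.nan
    return W
def ray(s,px,h):
    px=np.atleast_2d(px).astype(float)
    d=np.c_[(px[:,0]-s["cx"])/s["fx"],(px[:,1]-s["cy"])/s["fy"],np.ones(len(px))]@s["R"]
    c=-s["R"].T@s["t"]
    return c+d*((h-c[2])/d[:,2])[:,None]
E
python3 - <<'E'
from h import *
for n,cups,dial,pan in [("scene",[(194,243),(208,294)],(323,187),(360,163)),("side",[(405,179),(377,158)],(325,215),(297,238))]:
    s=dict(np.load(n+"0.npz")); W=cloud(s); hsv=cv2.cvtColor(s["color"],cv2.COLOR_RGB2HSV)
    H,S,V=[hsv[...,i].astype(int) for i in range(3)]
    for c in cups:
        lab=cv2.connectedComponents(((S<70)&(V>90)).astype(np.uint8))[1]
        u,v=c; roi=lab[v-12:v+13,u-12:u+13]; k=np.bincount(roi[roi>0]).argmax()
        m=lab==k; P=W[m]; ys,xs=np.nonzero(m)
        top=P[P[:,2]>.042]
        print(n,"cup",m.sum(),"bbox",xs.min(),xs.max(),ys.min(),ys.max(),"zmax",np.nanmax(P[:,2]),"top c",(top.min(0)+top.max(0))/2,"ext",np.ptp(top,axis=0), "all c",(np.nanmin(P,0)+np.nanmax(P,0))/2)
    g=(H>65)&(H<95)&(S>90)
    near=np.zeros_like(g); near[dial[1]-60:dial[1]+60,dial[0]-80:dial[0]+80]=1
    d=np.abs(W[...,2]-.045)<.006
    top=(g&near&d); 
    x0=ray(s,dial,.062)[0]; print(n,"dial ray",x0,"pan",ray(s,pan,.071)[0])
    # box top region incl. dial+pan: everything over 38mm near
    near2=near&(np.hypot(W[...,0]-x0[0],W[...,1]-x0[1])<.25)&(W[...,2]>.035)&(W[...,2]<.085)
    r=cv2.minAreaRect(W[near2][:,:2].astype(np.float32)*1000); print("rect",r, near2.sum())
    r=cv2.minAreaRect(W[top][:,:2].astype(np.float32)*1000); print("green",r,top.sum(),np.median(W[top][:,2]))
    p=near2&(W[...,2]>.064)&(V<110)&~g; r=cv2.minAreaRect(W[p][:,:2].astype(np.float32)*1000); print("pan",r,p.sum(),np.median(W[p][:,2]))
    wf=near2&(S<60)&(V>150); print("face",np.median(W[wf],0),wf.sum())
E
```

```text
scene cup 357 bbox 183 203 232 255 zmax 0.053155634068546204 top c [ 0.45209468 -0.25777788  0.04763111] ext [0.03645979 0.03508627 0.01104905] all c [ 0.43389725 -0.25036327  0.02583659]
scene cup 423 bbox 198 219 281 307 zmax 0.053338707808070075 top c [ 0.58421476 -0.31173473  0.04780444] ext [0.0374026  0.03503383 0.01106853] all c [ 0.56896286 -0.30667594  0.0258843 ]
scene dial ray [0.58027498 0.05435615 0.062     ] pan [0.60176256 0.17878206 0.071     ]
rect ((583.809326171875, 117.79998779296875), (207.8751220703125, 140.4534149169922), 81.55724334716797) 3426
green ((586.1713256835938, 116.09062957763672), (205.06680297851562, 134.84324645996094), 81.72639465332031) 1843 0.04564087843683399
pan ((584.8080444335938, 125.15255737304688), (182.42735290527344, 123.98439025878906), 80.57222747802734) 614 0.0714833850969527
face [0.57254156 0.0625652  0.05503216] 215
side cup 190 bbox 399 411 170 188 zmax 0.05555590128341149 top c [ 0.45055975 -0.25273562  0.04887588] ext [0.03387547 0.04065495 0.01336005] all c [ 0.46139793 -0.2822966   0.02757599]
side cup 168 bbox 371 382 150 166 zmax 0.055926681660696476 top c [ 0.58272599 -0.31048383  0.04909069] ext [0.03639328 0.03831749 0.01367198] all c [ 0.59575603 -0.33391967  0.02711258]
side dial ray [0.57085566 0.06484946 0.062     ] pan [0.58518272 0.19119853 0.071     ]
rect ((581.9432373046875, 123.08750915527344), (212.39260864257812, 143.3678741455078), 81.47074890136719) 2795
green ((579.205322265625, 126.05802917480469), (206.89364624023438, 136.8589324951172), 81.13346862792969) 1302 0.04563266377838885
pan ((583.509033203125, 129.64830017089844), (182.7688751220703, 127.72964477539062), 82.49637603759766) 652 0.0715096489466781
face [0.57424646 0.06125479 0.05521146] 141
```

```bash
cat >> h.py <<'E'
from scipy.spatial.transform import Rotation as Ro
def plan(target,yawdeg=None):
    from bench import robot
    o=robot.get_obs(); R=Ro.from_euler("xyz",o["ee_rot"])
    Rt=R if yawdeg is None else Ro.from_euler("xyz",[180,0,yawdeg],degrees=True)
    print("t",round(o["time"],2),"pos",o["tool_pos"].round(4),"rpy",np.degrees(o["ee_rot"]).round(2),"w",round(o["width"],4))
    print("turn(tool)",np.degrees((R.inv()*Rt).as_rotvec()).round(2),"shift before turn mm",(R.inv().apply(target-o["tool_pos"])*1000).round(1),"after",(Rt.inv().apply(target-o["tool_pos"])*1000).round(1))
E
python3 - <<'E'
from h import *
s=dict(np.load("scene0.npz")); print("green",ray(s,(173,308),.05),"jar",ray(s,(325,280),.09),"mug",ray(s,(361,97),.09))
plan(np.array([.4515,-.255,.15]),-8.5)
E
```

```text
green [[ 0.5669578  -0.38037192  0.05      ]] jar [[ 0.76659133 -0.14946423  0.09      ]] mug [[0.43241218 0.39984557 0.09      ]]
t 0.1 pos [ 0.1386 -0.5318  0.2045] rpy [-1.7989e+02 -1.0000e-02  1.4600e+01] w 0.094
turn(tool) [-1.10e-01  1.00e-02  2.31e+01] shift before turn mm [ 372.6 -188.8   54.9] after [ 268.6 -320.    54.5]
```

```bash
python3 -m crank '[[0.35,[0,0,0],[0,0,7.7]],[0.35,[0,0,0],[0,0,7.7]],[0.35,[0,0,0],[0,0,7.7]],[0.35,[0.030,-0.0355,0.006],[0,0,0]],[0.35,[0.030,-0.0355,0.006],[0,0,0]],[0.35,[0.030,-0.0355,0.006],[0,0,0]],[0.35,[0.030,-0.0355,0.006],[0,0,0]],[0.35,[0.030,-0.0355,0.006],[0,0,0]]]'
python3 -m crank '[[0.35,[0.030,-0.0355,0.006],[0,0,0]],[0.35,[0.030,-0.0355,0.006],[0,0,0]],[0.35,[0.030,-0.0355,0.006],[0,0,0]],[0.35,[0.029,-0.0355,0.006],[0,0,0]],[0.35,[0,0,0],[0,0,0]],[0.35,[0,0,0],[0,0,0]]]'
python3 - <<'E'
from h import *
from bench import vision
s=vision.snapshot("wrist"); np.savez("w1.npz",**s); cv2.imwrite("pics/w1.png",s["color"][:,:,::-1])
plan(np.array([.4515,-.255,.15]),-8.5)
print(s["R"],-s["R"].T@s["t"],s["fx"])
W=cloud(s); P=W[(W[...,2]>.046)&(W[...,2]<.056)]
for c in [(.4515,-.255),(.5835,-.311)]:
    q=P[np.hypot(P[:,0]-c[0],P[:,1]-c[1])<.03]; print(len(q), (q.min(0)+q.max(0))/2 if len(q) else 0, np.ptp(q,axis=0) if len(q) else 0)
E
```

```text
time: 0.9
tool_pos: [0.3141, -0.3772, 0.1748]
ee_rot: [-3.141, 0.0, -0.149]
wrist_force: [0.1, -0.8, 0.0]
width: 0.0609
finger_force: 0.0
time: 1.5
tool_pos: [0.4519, -0.2552, 0.1507]
ee_rot: [-3.142, 0.002, -0.146]
wrist_force: [-0.2, -0.6, 0.1]
width: 0.0614
finger_force: 0.0
t 1.55 pos [ 0.4514 -0.2562  0.151 ] rpy [ 1.7998e+02  8.0000e-02 -8.4800e+00] w 0.0614
turn(tool) [0.02 0.08 0.02] shift before turn mm [-0.1 -1.2  1. ] after [-0.1 -1.2  1. ]
[[-1.45231323e-01 -9.89397723e-01 -9.44833476e-05]
 [-9.61047857e-01  1.41047216e-01  2.37681929e-01]
 [-2.35148633e-01  3.46096639e-02 -9.71343035e-01]] [ 0.51961603 -0.26534476  0.33008414] 340.0911158642999
470 [ 0.45245531 -0.25643735  0.04925145] [0.0352297  0.03505128 0.00646987]
448 [ 0.57957513 -0.3105962   0.04931684] [0.02810797 0.03550269 0.00625512]
```

View pics/w1.png

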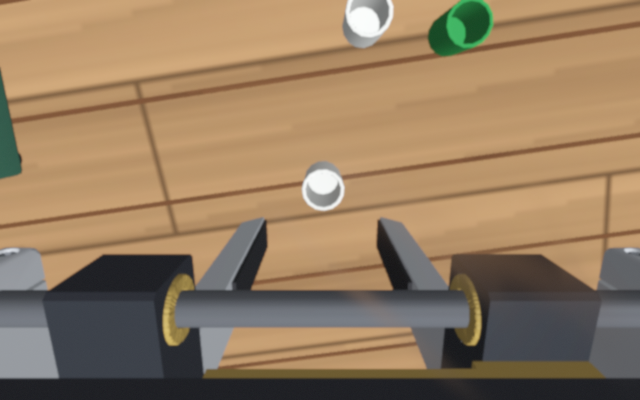

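The wrist view shows cup A's rim at (323,187), centred between the fingers. Cup B is at (366,22) and the green cup at (465,25). I'll descend and grip A, then lift it and carry it over the far well.

```bash
python3 -m crank '[[0.35,[0.001,0,0.044],[0,0,0]],[0.35,[0,0,0.044],[0,0,0]],[0.35,[0,0,0.043],[0,0,0]],[0.35,[0,0,0],[0,0,0]],[1,[0,0,0],[0,0,0]],[1,[0,0,0],[0,0,0]],[1,[0,0,0],[0,0,0]],[1,[0,0,0],[0,0,0]]]'
python3 -m crank '[[1,[0,0,0],[0,0,0]],[1,[0,0,-0.04],[0,0,0]],[1,[0,0,-0.045],[0,0,0]],[1,[0,0,-0.045],[0,0,0]],[1,[0,0,0],[0,0,0]]]'
python3 - <<'E'
from h import *
plan(np.array([.623,.180,.15]),-8.5)
E
```

```text
time: 2.35
tool_pos: [0.4545, -0.2575, 0.0233]
ee_rot: [3.139, -0.005, -0.148]
wrist_force: [-0.4, 0.3, 4.1]
width: 0.0354
finger_force: 30.0
time: 2.85
tool_pos: [0.4566, -0.2587, 0.1592]
ee_rot: [3.134, -0.014, -0.148]
wrist_force: [0.6, -0.5, -0.1]
width: 0.0349
finger_force: 30.0
t 2.85 pos [ 0.4566 -0.2587  0.1592] rpy [179.58  -0.81  -8.48] w 0.0349
turn(tool) [ 0.42 -0.81  0.02] shift before turn mm [  99.7 -458.5    7.2] after [  99.7 -458.4    9.2]
```

```bash
python3 -m crank '[[1,[0.010,-0.046,0],[0,0,0]],[1,[0.010,-0.046,0],[0,0,0]],[1,[0.010,-0.046,0],[0,0,0]],[1,[0.010,-0.046,0],[0,0,0]],[1,[0.010,-0.046,0],[0,0,0]],[1,[0.010,-0.046,0],[0,0,0]]]'
python3 -m crank '[[1,[0.010,-0.046,0],[0,0,0]],[1,[0.010,-0.046,0],[0,0,0]],[1,[0.010,-0.046,0],[0,0,0]],[1,[0.010,-0.045,0],[0,0,0]],[1,[0,0,0],[0,0,0]],[1,[0,0,0],[0,0,0]],[1,[0,0,0],[0,0,0]]]'
python3 - <<'E'
from h import *
from bench import vision
plan(np.array([.623,.180,.15]),-8.5)
s=vision.snapshot("wrist"); np.savez("w2.npz",**s); cv2.imwrite("pics/w2.png",s["color"][:,:,::-1])
plan(np.array([.623,.180,.15]),-8.5)
E
```

```text
time: 3.45
tool_pos: [0.553, 0.0099, 0.1497]
ee_rot: [3.141, 0.001, -0.148]
wrist_force: [0.5, -0.6, -0.2]
width: 0.0351
finger_force: 30.0
time: 4.15
tool_pos: [0.6191, 0.182, 0.1498]
ee_rot: [3.14, 0.001, -0.149]
wrist_force: [-0.1, -0.1, -0.3]
width: 0.0353
finger_force: 30.0
t 4.15 pos [0.6191 0.182  0.1498] rpy [ 1.7993e+02  6.0000e-02 -8.5400e+00] w 0.0353
turn(tool) [ 0.07  0.06 -0.04] shift before turn mm [ 4.1  1.4 -0.2] after [ 4.1  1.4 -0.2]
t 4.2 pos [0.6192 0.1817 0.1502] rpy [ 1.7995e+02  3.0000e-02 -8.5800e+00] w 0.035
turn(tool) [ 0.05  0.03 -0.08] shift before turn mm [4.  1.1 0.2] after [4.  1.1 0.2]
```

View pics/w2.png

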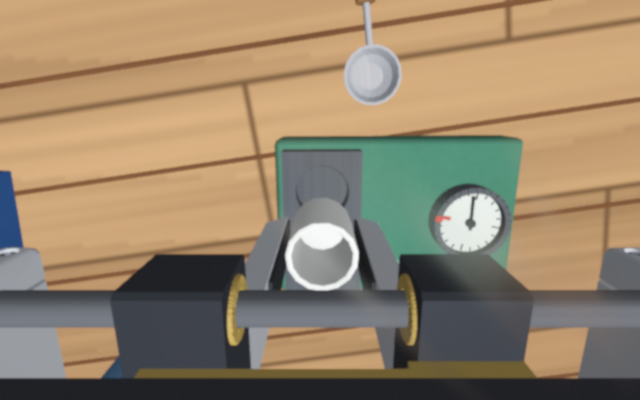

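The far well is at (322,185) with the held cup's rim at (323,255). The dial is at (470,221), with its red mark at (442,218) and its pointer pointing up, towards +x. Now to measure the pan, wells and held cup in this view.

```bash
python3 - <<'E'
from h import *
s=dict(np.load("w2.npz")); W=cloud(s); 
hsv=cv2.cvtColor(s["color"],cv2.COLOR_RGB2HSV); H,S,V=[hsv[...,i].astype(int) for i in range(3)]
a=np.radians(-8.5); ex=np.array([np.cos(a),np.sin(a)]); ey=np.array([-ex[1],ex[0]])
def loc(P): return np.c_[P[:,:2]@ex,P[:,:2]@ey]*1000
v,u=np.mgrid[:400,:640]
# box by green rays on z=.045
m=((H>65)&(H<95)&(S>90)&(u>270)&(u<525)&(v>130)&(v<262)&(np.abs(W[...,2]-.045)<.004)).astype(np.uint8)
P=W[m>0]; L=loc(P); print("green top local min/max",np.percentile(L,[.3,99.7],axis=0),np.median(P[:,2]))
r=cv2.minAreaRect(P[:,:2].astype(np.float32)*1000); print(r)
m=(u>275)&(u<370)&(v>140)&(v<235)&(W[...,2]>.066)&(W[...,2]<.076); L=loc(W[m]); print("pan",np.percentile(L,[.5,99.5],axis=0),np.median(W[m][:,2]),m.sum())
m=(u>295)&(u<350)&(v>155)&(v<215)&(W[...,2]>.055)&(W[...,2]<.063); L=loc(W[m]); print("floor",L.min(0),L.max(0),m.sum(),np.median(W[m][:,2]))
cup=(S<60)&(V>120)&(u>280)&(u<365)&(v>190)&(v<292)&(W[...,2]>.12)&(W[...,2]<.2)
z=W[cup][:,2]; print("cup z",np.percentile(z,[1,50,99])); top=cup&(W[...,2]>np.percentile(z,99)-.006); L=loc(W[top]); print("cup",L.min(0),L.max(0),(L.min(0)+L.max(0))/2)
q=(S<70)&(V>140)&(u>430)&(u<512)&(v>185)&(v<258); (c,ax,an)=cv2.fitEllipse(cv2.convexHull(np.argwhere(q)[:,::-1].astype(np.int32))); print("dial px",c,ax,loc(ray(s,c,.055)))
print("pose",loc(np.array([[.6192,.1817,.15]])),"expected well far",loc(np.array([[.623,.18,0]])))
g=s["color"][150:240,275:370,::-1]; g=cv2.resize(cv2.convertScaleAbs(g,alpha=2.5),None,fx=6,fy=6,interpolation=cv2.INTER_CUBIC); cv2.imwrite("pics/w2c.png",g)
E
```

```text
green top local min/max [[526.49055371 105.66222573]
 [628.72172434 308.49153308]] 0.04527463563256467
((599.1669921875, 119.31578826904297), (204.7097625732422, 107.80750274658203), 81.8803939819336)
pan [[560.52810796 240.5397618 ]
 [621.51854579 302.16769057]] 0.07131138460100477 3134
floor [576.34694711 251.17230167] [607.29522534 291.40148585] 1435 0.05935825188442554
cup z [0.13075876 0.16139218 0.17774555]
cup [565.72803408 250.62937102] [600.96053451 291.21063656] [583.34428429 270.92000379]
dial px (473.7049865722656, 230.6505889892578) (73.87934875488281, 79.44222259521484) [[551.29743641 141.13746826]]
pose [[585.54165259 271.22776974]] expected well far [[589.55118887 270.10811854]]
```

View pics/w2c.png

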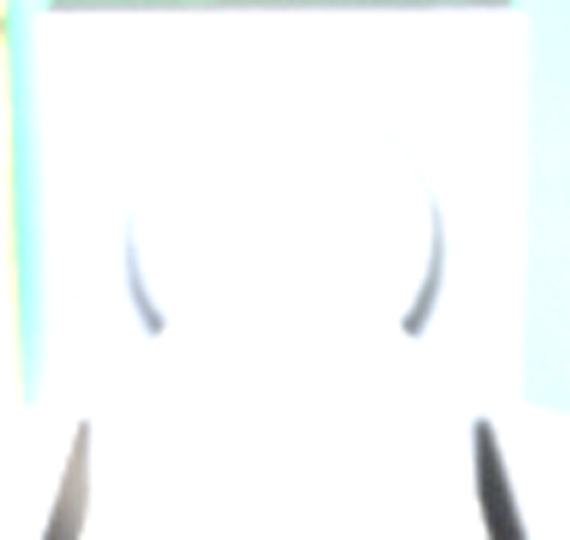

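The contrast-stretched crop is overexposed, showing only the well's rim arcs at (140,270) and (425,260). The numbers agree, though: in scale-aligned mm the pan is 61.6 wide with its centre at y=271.3. The far well is at (589.3,271.3) and the held cup at (583.3,270.9), so I'll shift +6 mm in x and lower.

```bash
python3 -m crank '[[1,[0.006,0,0.02],[0,0,0]],[1,[0,0,0.025],[0,0,0]],[1,[0,0,0],[0,0,0]],[1,[0,0,0],[0,0,0]],[1,[0,0,0],[0,0,0]]]'
python3 - <<'E'
from h import *
plan(np.array([.6250,.1806,.082]))
a=np.radians(-8.5); ex=np.array([np.cos(a),np.sin(a)]); ey=np.array([-ex[1],ex[0]])
t=np.array([589.3+2.2,271.3])
print(ex*t[0]+ey*t[1])
from bench import vision
for n in ["scene","side","wrist"]:
    s=vision.snapshot(n); np.savez(n+"2.npz",**s)
s=dict(np.load("wrist2.npz")); W=cloud(s); 
hsv=cv2.cvtColor(s["color"],cv2.COLOR_RGB2HSV); H,S,V=[hsv[...,i].astype(int) for i in range(3)]
v,u=np.mgrid[:400,:640]
def loc(P): return np.c_[P[:,:2]@ex,P[:,:2]@ey]*1000
cup=(S<60)&(V>120)&(u>280)&(u<365)&(v>150)&(v<292)&(W[...,2]>.08)&(W[...,2]<.2)
z=W[cup][:,2]; print("cup z",np.percentile(z,[1,50,99])); top=cup&(W[...,2]>np.percentile(z,99)-.006); L=loc(W[top]); print("cup",L.min(0),L.max(0),(L.min(0)+L.max(0))/2)
E
```

```text
time: 4.7
tool_pos: [0.6264, 0.1816, 0.1074]
ee_rot: [-3.141, -0.003, -0.149]
wrist_force: [-0.2, -0.1, -1.2]
width: 0.0353
finger_force: 30.0
t 4.7 pos [0.6264 0.1816 0.1074] rpy [-1.7995e+02 -1.6000e-01 -8.5600e+00] w 0.0353
turn(tool) [0. 0. 0.] shift before turn mm [-1.3  1.2 25.4] after [-1.3  1.2 25.4]
[625.10357642 180.89073705]
cup z [0.0884116  0.11918455 0.13545284]
cup [572.97298211 251.55635808] [608.3990829  292.24053305] [590.68603251 271.89844556]
```

```bash
python3 -m crank '[[1,[-0.0013,0.0007,0.009],[0,0,0]],[1,[0,0,0.009],[0,0,0]],[1,[0,0,0.007],[0,0,0]],[1,[0,0,0],[0,0,0]],[1,[0,0,0],[0,0,0]]]'
python3 - <<'E'
from h import *
from bench import vision
plan(np.array([.6251,.1809,.082]))
a=np.radians(-8.5); ex=np.array([np.cos(a),np.sin(a)]); ey=np.array([-ex[1],ex[0]])
s=vision.snapshot("wrist"); W=cloud(s); 
hsv=cv2.cvtColor(s["color"],cv2.COLOR_RGB2HSV); H,S,V=[hsv[...,i].astype(int) for i in range(3)]
v,u=np.mgrid[:400,:640]
def loc(P): return np.c_[P[:,:2]@ex,P[:,:2]@ey]*1000
cup=(S<60)&(V>120)&(u>280)&(u<365)&(v>150)&(v<292)&(W[...,2]>.06)&(W[...,2]<.2)
z=W[cup][:,2]; print("cup z",np.percentile(z,[1,50,99])); top=cup&(W[...,2]>np.percentile(z,99)-.006); L=loc(W[top]); print("cup",L.min(0),L.max(0),(L.min(0)+L.max(0))/2)
m=(W[...,2]>.064)&(W[...,2]<.073)&(u>270)&(u<380); L=loc(W[m]); print("pan",np.percentile(L,[.5,99.5],axis=0),np.median(W[m][:,2]),m.sum())
E
```

```text
time: 5.35
tool_pos: [0.6238, 0.1816, 0.0801]
ee_rot: [3.141, 0.001, -0.148]
wrist_force: [-0.8, 0.0, 1.2]
width: 0.035
finger_force: 30.0
t 5.35 pos [0.6238 0.1816 0.0801] rpy [ 1.7997e+02  6.0000e-02 -8.5000e+00] w 0.035
turn(tool) [0. 0. 0.] shift before turn mm [ 1.4  0.5 -1.9] after [ 1.4  0.5 -1.9]
cup z [0.06137109 0.08270491 0.10810292]
cup [570.39306944 250.8850004 ] [619.18553017 291.42236121] [594.78929981 271.15368081]
pan [[495.68778265 240.4665469 ]
 [621.62214837 301.28486666]] 0.06898942216635875 7425
```

The cup's top is at 0.108 and the pan's at 0.069, so the cup is seated in the well. I'll release and rise, then head for cup B.

```bash
python3 -m crank '[[0.35,[0,0,0],[0,0,0]],[0.35,[0,0,0],[0,0,0]],[0.35,[0,0,0],[0,0,0]],[0.35,[0,0,-0.025],[0,0,0]],[0.35,[0,0,-0.04],[0,0,0]],[0.35,[0,0,-0.03],[0,0,0]],[0.35,[0,0,0],[0,0,0]]]'
python3 - <<'E'
from h import *
from bench import vision
plan(np.array([.5835,-.311,.17]),-8.5)
s=vision.snapshot("wrist"); cv2.imwrite("pics/w3.png",s["color"][:,:,::-1])
E
```

```text
time: 6.1
tool_pos: [0.6271, 0.1822, 0.1824]
ee_rot: [-3.138, -0.011, -0.148]
wrist_force: [1.3, -0.2, 0.2]
width: 0.0614
finger_force: 0.0
t 6.1 pos [0.6271 0.1822 0.1824] rpy [-179.78   -0.65   -8.5 ] w 0.0614
turn(tool) [-0.22 -0.65  0.  ] shift before turn mm [ 29.6 494.3  10.8] after [ 29.7 494.2  12.4]
```

View pics/w3.png

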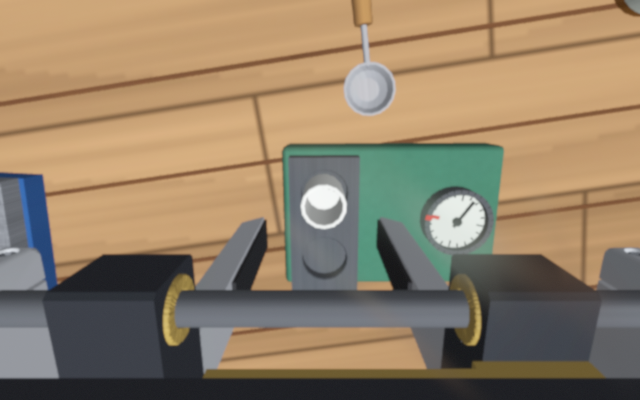

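Cup A stands upright in the far well at (324,205), the near well is free at (325,257), and the pointer has turned.

```bash
python3 -m crank '[[0.35,[0.003,0.049,0],[0,0,0]],[0.35,[0.003,0.049,0],[0,0,0]],[0.35,[0.003,0.049,0],[0,0,0]],[0.35,[0.003,0.049,0],[0,0,0]],[0.35,[0.003,0.049,0],[0,0,0]],[0.35,[0.003,0.049,0],[0,0,0]],[0.35,[0.003,0.049,0],[0,0,0]]]'
python3 -m crank '[[0.35,[0.003,0.049,0],[0,0,0]],[0.35,[0.003,0.049,0],[0,0,0]],[0.35,[0.003,0.049,0],[0,0,0]],[0.35,[0,0.004,0.015],[0,0,0]],[0.35,[0,0,0],[0,0,0]],[0.35,[0,0,0],[0,0,0]],[0.35,[0,0,0],[0,0,0]]]'
python3 - <<'E'
from h import *
from bench import vision
s=vision.snapshot("wrist"); W=cloud(s); P=W[(W[...,2]>.046)&(W[...,2]<.056)]
q=P[np.hypot(P[:,0]-.5835,P[:,1]+.311)<.03]; c=(q.min(0)+q.max(0))/2; print(len(q),c,np.ptp(q,axis=0)); c[2]=.02
plan(c,-8.5)
E
```

```text
time: 6.85
tool_pos: [0.5928, -0.1623, 0.1729]
ee_rot: [-3.141, 0.004, -0.148]
wrist_force: [0.9, 0.4, -0.5]
width: 0.0609
finger_force: 0.0
time: 7.55
tool_pos: [0.5812, -0.3096, 0.1603]
ee_rot: [-3.141, 0.0, -0.146]
wrist_force: [0.9, 0.4, -0.2]
width: 0.0609
finger_force: 0.0
445 [ 0.58391273 -0.31066946  0.04901092] [0.03537644 0.03531535 0.00584793]
t 7.6 pos [ 0.5815 -0.3096  0.1609] rpy [-1.80e+02 -3.00e-02 -8.36e+00] w 0.061
turn(tool) [-0.   -0.03  0.14] shift before turn mm [  2.5   0.7 140.9] after [  2.6   0.7 140.9]
```

```bash
python3 -m crank '[[0.35,[0.0015,0.0007,0.046],[0,0,0]],[0.35,[0,0,0.046],[0,0,0]],[0.35,[0,0,0.047],[0,0,0]],[0.35,[0,0,0],[0,0,0]],[0.35,[0,0,0],[0,0,0]],[1,[0,0,0],[0,0,0]],[1,[0,0,0],[0,0,0]],[1,[0,0,0],[0,0,0]]]'
python3 -m crank '[[1,[0,0,0],[0,0,0]],[1,[0,0,0],[0,0,0]]]'
python3 -m crank '[[1,[0,0,-0.03],[0,0,0]],[1,[0,0,-0.045],[0,0,0]],[1,[0,0,-0.045],[0,0,0]],[1,[0,0,-0.02],[0,0,0]],[1,[0,0,0],[0,0,0]]]'
python3 - <<'E'
from h import *
a=np.radians(-8.5); ex=np.array([np.cos(a),np.sin(a)]); ey=np.array([-ex[1],ex[0]])
t=(ex*527.3+ey*271.3)/1000; print(t)
plan(np.array([*t,.16]),-8.5)
E
```

```text
time: 8.4
tool_pos: [0.5839, -0.3132, 0.0247]
ee_rot: [3.139, -0.005, -0.148]
wrist_force: [0.1, 0.4, -0.0]
width: 0.0405
finger_force: 0.2
time: 8.6
tool_pos: [0.5835, -0.3129, 0.0241]
ee_rot: [3.14, -0.004, -0.148]
wrist_force: [-1.2, 0.2, 5.9]
width: 0.036
finger_force: 30.0
time: 9.1
tool_pos: [0.5841, -0.3137, 0.1669]
ee_rot: [3.137, -0.009, -0.148]
wrist_force: [0.3, 0.8, -0.0]
width: 0.0358
finger_force: 30.0
[0.56160876 0.1903801 ]
t 9.1 pos [ 0.5841 -0.3137  0.1669] rpy [179.76  -0.49  -8.51] w 0.0358
turn(tool) [ 0.24 -0.49 -0.01] shift before turn mm [ -96.9 -495.2    4. ] after [ -96.8 -495.2    6.9]
```

```bash
python3 -m crank '[[1,[-0.0088,-0.045,0],[0,0,0]],[1,[-0.0088,-0.045,0],[0,0,0]],[1,[-0.0088,-0.045,0],[0,0,0]],[1,[-0.0088,-0.045,0],[0,0,0]],[1,[-0.0088,-0.045,0],[0,0,0]],[1,[-0.0088,-0.045,0],[0,0,0]]]'
python3 -m crank '[[1,[-0.0088,-0.045,0],[0,0,0]],[1,[-0.0088,-0.045,0],[0,0,0]],[1,[-0.0088,-0.045,0],[0,0,0]],[1,[-0.0088,-0.045,0],[0,0,0]],[1,[-0.0088,-0.045,0],[0,0,0]],[1,[0,0,0.005],[0,0,0]],[1,[0,0,0],[0,0,0]],[1,[0,0,0],[0,0,0]]]'
cat > cup.py <<'E'
from h import *
from bench import vision
import sys
s=vision.snapshot("wrist"); np.savez("wl.npz",**s)
plan(np.array([.5616,.1904,.082]),-8.5)
a=np.radians(-8.5); ex=np.array([np.cos(a),np.sin(a)]); ey=np.array([-ex[1],ex[0]])
W=cloud(s); hsv=cv2.cvtColor(s["color"],cv2.COLOR_RGB2HSV); H,S,V=[hsv[...,i].astype(int) for i in range(3)]
v,u=np.mgrid[:400,:640]
def loc(P): return np.c_[P[:,:2]@ex,P[:,:2]@ey]*1000
lx=W[...,:2]@ex*1000
cup=(S<60)&(V>120)&(u>280)&(u<365)&(v>150)&(v<292)&(W[...,2]>.08)&(W[...,2]<.2)&(lx<555)
z=W[cup][:,2]; print("cup z",np.percentile(z,[1,50,99])); top=cup&(W[...,2]>np.percentile(z,99)-.006); L=loc(W[top]); print("held",L.min(0),L.max(0),(L.min(0)+L.max(0))/2,"want 527.3 271.3")
m=(W[...,2]>.064)&(W[...,2]<.074)&(u>270)&(u<380); L=loc(W[m]); print("pan",np.percentile(L,[.5,99.5],axis=0),np.median(W[m][:,2]),m.sum())
E
python3 cup.py
```

```text
time: 9.7
tool_pos: [0.5682, -0.0356, 0.1585]
ee_rot: [3.142, 0.005, -0.149]
wrist_force: [0.3, -0.7, -0.2]
width: 0.0358
finger_force: 30.0
time: 10.5
tool_pos: [0.5589, 0.1903, 0.1545]
ee_rot: [3.139, 0.003, -0.149]
wrist_force: [0.8, 0.0, -0.8]
width: 0.036
finger_force: 30.0
t 10.55 pos [0.5593 0.1901 0.1552] rpy [ 1.7992e+02  1.1000e-01 -8.6000e+00] w 0.0357
turn(tool) [ 0.08  0.11 -0.1 ] shift before turn mm [ 2.3 -0.8 73.2] after [ 2.2 -0.7 73.2]
cup z [0.13478711 0.16524796 0.18162865]
held [506.82825482 249.94869885] [542.59841264 290.52065899] [524.71333373 270.23467892] want 527.3 271.3
pan [[504.62273105 240.37064739]
 [620.9235704  302.03555679]] 0.07014537930745895 7518
```

```bash
python3 -m crank '[[1,[0.0022,-0.0007,0.02],[0,0,0]],[1,[0,0,0.026],[0,0,0]],[1,[0,0,0],[0,0,0]],[1,[0,0,0],[0,0,0]],[1,[0,0,0],[0,0,0]]]'
python3 cup.py
```

```text
time: 11.05
tool_pos: [0.563, 0.1914, 0.1121]
ee_rot: [-3.141, -0.002, -0.15]
wrist_force: [0.3, -0.4, -0.1]
width: 0.0359
finger_force: 30.0
t 11.1 pos [0.5631 0.1916 0.1124] rpy [-1.7994e+02 -1.7000e-01 -8.5500e+00] w 0.0358
turn(tool) [-0.06 -0.17 -0.05] shift before turn mm [-1.4  1.5 30.4] after [-1.3  1.4 30.4]
cup z [0.0924009  0.1229691  0.13931699]
held [510.3539827 251.4706621] [546.18583035 292.03040633] [528.26990653 271.75053422] want 527.3 271.3
pan [[523.3920112  240.41276508]
 [621.22962151 302.03569205]] 0.0701373381599519 9374
```

```bash
python3 -m crank '[[1,[-0.001,0.0005,0.011],[0,0,0]],[1,[0,0,0.011],[0,0,0]],[1,[0,0,0.009],[0,0,0]],[1,[0,0,0],[0,0,0]],[1,[0,0,0],[0,0,0]]]'
python3 cup.py
```

```text
time: 11.6
tool_pos: [0.5605, 0.1915, 0.0792]
ee_rot: [3.141, 0.001, -0.148]
wrist_force: [-0.8, 0.0, 0.5]
width: 0.0362
finger_force: 30.0
t 11.65 pos [0.5605 0.1915 0.0794] rpy [ 1.7997e+02  5.0000e-02 -8.4900e+00] w 0.0359
turn(tool) [0.03 0.05 0.01] shift before turn mm [ 1.2  1.  -2.6] after [ 1.2  1.  -2.6]
cup z [0.08045628 0.09953074 0.10649358]
held [507.95726521 251.19276156] [543.69330387 291.97648169] [525.82528454 271.58462162] want 527.3 271.3
pan [[498.10152047 240.45368248]
 [621.26326564 301.04043067]] 0.06739626152894945 11837
```

```bash
python3 -m crank '[[0.35,[0,0,0],[0,0,0]],[0.35,[0,0,0],[0,0,0]],[0.35,[0,0,0],[0,0,0]],[0.35,[0,0,-0.025],[0,0,0]],[0.35,[0,0,-0.04],[0,0,0]],[0.35,[0,0,-0.04],[0,0,0]],[0.35,[0.02,0.04,-0.01],[0,0,0]]]'
python3 -m crank '[[0.1,[0,0.04,0],[0,0,0]],[0.1,[0,0.045,0],[0,0,0]],[0,[0,0,0],[0,0,0]],[0,[0,0,0],[0,0,0]],[0,[0,0,0],[0,0,0]]]'
python3 - <<'E'
from h import *
from bench import vision
a=np.radians(-8.5); ex=np.array([np.cos(a),np.sin(a)]); ey=np.array([-ex[1],ex[0]])
t=(ex*558.6+ey*146.5)/1000; print(t)
plan(np.array([*t,.16]),-8.5)
s=vision.snapshot("wrist"); np.savez("w4.npz",**s); cv2.imwrite("pics/w4.png",s["color"][:,:,::-1])
E
```

```text
time: 12.35
tool_pos: [0.5763, 0.1533, 0.201]
ee_rot: [-3.136, -0.009, -0.141]
wrist_force: [1.1, -0.5, 0.4]
width: 0.0611
finger_force: 0.0
time: 12.85
tool_pos: [0.5622, 0.0659, 0.1944]
ee_rot: [-3.141, 0.0, -0.148]
wrist_force: [-0.3, 0.6, -1.0]
width: 0.0937
finger_force: 0.0
[0.57411834 0.06232449]
t 12.85 pos [0.5622 0.0659 0.1944] rpy [-179.97    0.     -8.45] w 0.0937
turn(tool) [-0.03  0.    0.05] shift before turn mm [12.3  1.8 34.4] after [12.3  1.8 34.4]
```

View pics/w4.png

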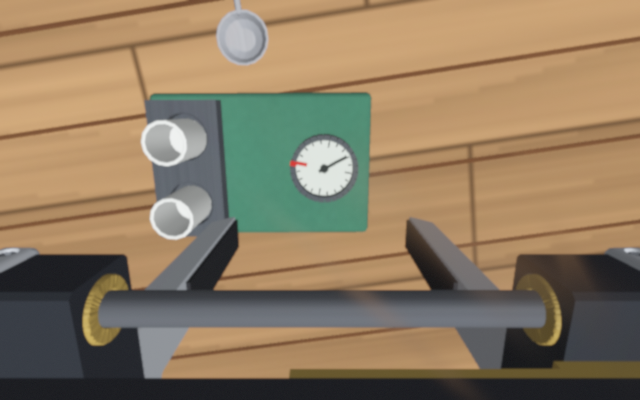

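Both cups stand in the wells, with rims at (172,143) and (175,215). On the dial the centre is (323,168), the red mark (298,164) and the pointer tip (346,157).

```bash
cat > dial.py <<'E'
from h import *
from bench import robot
a=np.radians(-8.5); ex=np.array([np.cos(a),np.sin(a)]); ey=np.array([-ex[1],ex[0]])
def loc(P): return np.c_[P[:,:2]@ex,P[:,:2]@ey]*1000
def dial(s):
    # predicted pixel of dial centre
    X=np.array([.5741,.0623,.055]); p=s["R"]@X+s["t"]; u0=p[0]/p[2]*s["fx"]+s["cx"]; v0=p[1]/p[2]*s["fy"]+s["cy"]; r=.036/p[2]*s["fx"]
    hsv=cv2.cvtColor(s["color"],cv2.COLOR_RGB2HSV); H,S,V=[hsv[...,i].astype(int) for i in range(3)]
    v,u=np.mgrid[:400,:640]; near=np.hypot(u-u0,v-v0)<r
    q=near&(S<60)&(V>150); hull=cv2.convexHull(np.argwhere(q)[:,::-1].astype(np.int32))
    c=cv2.fitEllipse(hull)[0]; C=loc(ray(s,c,.055))[0]
    red=near&((H<10)|(H>170))&(S>120); w=S[red]
    R=loc(ray(s,np.argwhere(red)[:,::-1],.056))-C; rr=np.hypot(*R.T); R=np.average(R[rr<27],axis=0,weights=w[rr<27])
    blk=near&(V<110); B=loc(ray(s,np.argwhere(blk)[:,::-1],.056))-C; rb=np.hypot(*B.T)
    k=(rb>8)&(rb<21); B=B[k]; Bm=B.mean(0)
    ang=lambda d:-np.arctan2(d[1],d[0])
    print("px",c,"C",C,"red n",red.sum(),"bezel",ang(R),np.hypot(*R),"pointer",ang(Bm),np.hypot(*Bm),k.sum(),"turn deg",np.degrees(ang(Bm)-ang(R)))
    return C
if __name__=="__main__":
    from bench import vision
    for n in ["wrist","scene","side"]:
        s=vision.snapshot(n)
        try: C=dial(s)
        except Exception as e: print(n,e)
    plan(np.array([*((ex*558.6+ey*146.5)/1000),.05]))
E
python3 - <<'E'
from dial import *
C=dial(dict(np.load("w4.npz"))); 
for n in ("w2","scene0","side0"): dial(dict(np.load(n+".npz")))
s=dict(np.load("w4.npz")); W=cloud(s); m=(W[...,2]>.0585)&(W[...,2]<.066); L=loc(W[m]); k=np.hypot(L[:,0]-C[0],L[:,1]-C[1])<45; L=L[k]; print("rim",L.min(0),L.max(0),(L.min(0)+L.max(0))/2)
print(robot.get_obs()["joint_positions"])
E
```

```text
px (323.7525634765625, 167.30369567871094) C [559.56551207 146.08926115] red n 45 bezel -1.389650491677213 22.762659626100728 pointer nan nan 0 turn deg nan
px (472.729248046875, 225.95338439941406) C [555.54182088 142.41707088] red n 27 bezel -1.2519409761046831 24.76756253649117 pointer -0.19974724509356773 14.781667448404013 16 turn deg 60.286260017060314dial.py:15: RuntimeWarning: Mean of empty slice.
  k=(rb>8)&(rb<21); B=B[k]; Bm=B.mean(0)
  ret = um.true_divide(
Traceback (most recent call last):
  File "dial.py", line 13, in dial
    R=loc(ray(s,np.argwhere(red)[:,::-1],.056))-C; rr=np.hypot(*R.T); R=np.average(R[rr<27],axis=0,weights=w[rr<27])
                                                                        ~~~~~~~~~~^^^^^^^^^^^^^^^^^^^^^^^^^^^^^^^^^^
ZeroDivisionError: Weights sum to zero, can't be normalized
```

```bash
python3 - <<'E'
t=open("dial.py").read()
i=t.index("    blk="); j=t.index("    ang=")
t=t[:i]+'''    C0=np.array([558.9,146.3]); R=R+C-C0
    n=near&~red; P=np.argwhere(n); B=loc(ray(s,P[:,::-1],.056))-C0; rb=np.hypot(*B.T)
    k=(rb>7)&(rb<18); wb=np.clip(np.median(V[n][k])-25-V[n],0,None)[k].astype(float); Bm=(B[k]*wb[:,None]).sum(0)/wb.sum()
'''+t[j:]
open("dial.py","w").write(t)
E
python3 - <<'E'
from dial import *
s=dict(np.load("w4.npz")); C=dial(s); W=cloud(s); m=(W[...,2]>.0585)&(W[...,2]<.066); L=loc(W[m]); k=np.hypot(L[:,0]-C[0],L[:,1]-C[1])<45; L=L[k]; print("rim",L.min(0),L.max(0),(L.min(0)+L.max(0))/2)
print(robot.get_obs()["joint_positions"])
E
```

```text
px (323.7525634765625, 167.30369567871094) C [559.56551207 146.08926115] red n 45 bezel -1.3591161777080234 22.68584009616302 pointer 1.0862001937122172 12.441165334753231 958 turn deg 140.1063076566246
rim [527.16453246 114.82308046] [590.59921716 177.61604486] [558.88187481 146.21956266]
[1.67903438e-02 1.25519928e-01 1.35077429e+00 4.28890238e-04
 1.66538715e+00 1.73448185e+00]
```

```bash
python3 -m crank '[[0,[0,0,0],[0,0,-8]],[0,[0,0,0],[0,0,-8]],[0,[0,0,0],[0,0,-8]],[0,[0,0,0],[0,0,-8]],[0,[0,0,0],[0,0,-8]],[0,[0,0,0],[0,0,-8]],[0,[0,0,0],[0,0,-8]]]'
python3 -m crank '[[0,[0,0,0],[0,0,-8]],[0,[0,0,0],[0,0,-8]],[0,[0,0,0],[0,0,-8]],[0,[0,0,0],[0,0,-8]],[0,[0,0,0],[0,0,-8]],[0,[0,0,0],[0,0,-8]],[0,[0,0,0],[0,0,-8]]]'
python3 -m crank '[[0,[0,0,0],[0,0,-8]],[0,[0,0,0],[0,0,-8]],[0,[0,0,0],[0,0,-8]],[0,[0,0,0],[0,0,-8]],[0,[0,0,0],[0,0,-8]],[0,[0,0,0],[0,0,0]],[0,[0,0,0],[0,0,0]],[0,[0,0,0],[0,0,0]]]'
python3 - <<'E'
from dial import *
plan(np.array([*((ex*558.9+ey*146.2)/1000),.05]),143.5)
E
```

```text
time: 13.6
tool_pos: [0.5622, 0.0667, 0.1942]
ee_rot: [-3.141, -0.0, 0.837]
wrist_force: [-0.9, 0.3, -0.3]
width: 0.0943
finger_force: 0.0
time: 14.3
tool_pos: [0.5622, 0.0667, 0.1942]
ee_rot: [-3.141, -0.0, 1.815]
wrist_force: [0.0, -0.4, -0.6]
width: 0.0941
finger_force: 0.0
time: 15.1
tool_pos: [0.5622, 0.0656, 0.1944]
ee_rot: [-3.141, -0.0, 2.504]
wrist_force: [-0.4, -0.5, -0.3]
width: 0.0936
finger_force: 0.0
t 15.1 pos [0.5622 0.0656 0.1944] rpy [-179.99   -0.    143.45] w 0.0936
turn(tool) [-0.01 -0.   -0.05] shift before turn mm [-11.9   4.4 144.4] after [-11.9   4.3 144.4]
```

```bash
python3 -m crank '[[0,[-0.0119,0.0043,0.03],[0,0,0]],[0,[0,0,0.045],[0,0,0]],[0,[0,0,0.043],[0,0,0]],[0,[0,0,0],[0,0,0]],[0,[0,0,0],[0,0,0]],[0,[0,0,0],[0,0,0]]]'
python3 - <<'E'
from dial import *
plan(np.array([*((ex*558.9+ey*146.2)/1000),.05]),143.5)
E
```

```text
time: 15.7
tool_pos: [0.5764, 0.0615, 0.0798]
ee_rot: [3.138, 0.004, 2.504]
wrist_force: [0.0, -0.0, 0.8]
width: 0.094
finger_force: 0.0
t 15.7 pos [0.5764 0.0615 0.0798] rpy [179.81   0.25 143.48] w 0.094
turn(tool) [ 0.19  0.25 -0.02] shift before turn mm [ 2.1 -0.9 29.8] after [ 2.  -0.8 29.8]
```

Now correct the offset, go down to z≈0.050, close gently and check.

```bash
python3 -m crank '[[0,[0.002,-0.001,0.015],[0,0,0]],[0,[0,0,0.014],[0,0,0]],[0,[0,0,0],[0,0,0]],[0,[0,0,0],[0,0,0]]]'
python3 - <<'E'
from dial import *
plan(np.array([*((ex*558.9+ey*146.2)/1000),.05]),143.5)
E
python3 -m crank '[[0.5,[0,0,0],[0,0,0]],[0.5,[0,0,0],[0,0,0]],[0.5,[0,0,0],[0,0,0]],[0.5,[0,0,0],[0,0,0]]]'
```

```text
time: 16.1
tool_pos: [0.5716, 0.0617, 0.047]
ee_rot: [-3.141, -0.001, 2.505]
wrist_force: [0.6, -0.3, 0.5]
width: 0.0941
finger_force: 0.0
t 16.1 pos [0.5716 0.0617 0.047 ] rpy [-1.7995e+02 -5.0000e-02  1.4350e+02] w 0.0941
turn(tool) [-0.05 -0.05 -0.  ] shift before turn mm [-2.1  1.8 -3. ] after [-2.1  1.8 -3. ]
time: 16.5
tool_pos: [0.5727, 0.0623, 0.0477]
ee_rot: [3.14, 0.0, 2.504]
wrist_force: [5.4, 6.2, -3.0]
width: 0.0653
finger_force: 4.0
```

```bash
python3 -m crank '[[0.6,[-0.001,0.0006,-0.001],[0,0,0]],[0.6,[0,0,0],[0,0,0]],[0.6,[0,0,0],[0,0,4]],[0.6,[0,0,0],[0,0,4]],[0.6,[0,0,0],[0,0,4]],[0.6,[0,0,0],[0,0,0]]]'
```

```text
time: 17.1
tool_pos: [0.5734, 0.0633, 0.0477]
ee_rot: [3.14, -0.002, 2.295]
wrist_force: [2.7, 5.1, -4.3]
width: 0.0635
finger_force: 30.0
```

```bash
python3 -m crank '[[0.6,[0,0,0],[0,0,8]],[0.6,[0,0,0],[0,0,8]],[0.6,[0,0,0],[0,0,8]],[0.6,[0,0,0],[0,0,8]],[0.6,[0,0,0],[0,0,8]],[0.6,[0,0,0],[0,0,8]],[0.6,[0,0,0],[0,0,8]],[0.6,[0,0,0],[0,0,0]]]'
python3 -m crank '[[0.6,[0,0,0],[0,0,8]],[0.6,[0,0,0],[0,0,8]],[0.6,[0,0,0],[0,0,8]],[0.6,[0,0,0],[0,0,8]],[0.6,[0,0,0],[0,0,8]],[0.6,[0,0,0],[0,0,8]],[0.6,[0,0,0],[0,0,8]],[0.6,[0,0,0],[0,0,0]]]'
python3 -m crank '[[0.6,[0,0,0],[0,0,8]],[0.6,[0,0,0],[0,0,8]],[0.6,[0,0,0],[0,0,0]],[0.6,[0,0,0],[0,0,0]]]'
python3 dial.py
```

```text
time: 17.9
tool_pos: [0.5749, 0.0636, 0.0478]
ee_rot: [3.139, -0.004, 1.316]
wrist_force: [6.3, 6.2, -7.9]
width: 0.0633
finger_force: 30.0
time: 18.7
tool_pos: [0.576, 0.0625, 0.0478]
ee_rot: [3.141, -0.006, 0.338]
wrist_force: [8.5, 4.3, -8.6]
width: 0.0637
finger_force: 30.0
time: 19.1
tool_pos: [0.5761, 0.0621, 0.0478]
ee_rot: [-3.141, -0.006, 0.061]
wrist_force: [9.1, 2.7, -9.6]
width: 0.064
finger_force: 30.0
px (324.40020751953125, 242.75411987304688) C [558.08393373 144.23887738] red n 170 bezel 1.0651665010085327 24.08957362022059 pointer 1.1143594500818423 12.40545643433774 2806 turn deg 2.8185483637026354
scene Weights sum to zero, can't be normalized
side Weights sum to zero, can't be normalized
t 19.25 pos [0.5761 0.0621 0.0478] rpy [-179.96   -0.37    3.49] w 0.0635
turn(tool) [0. 0. 0.] shift before turn mm [-2.  -0.3 -2.2] after [-2.  -0.3 -2.2]
```

Another 2° closes most of the remaining error; then I'll release, rise and check.

```bash
python3 -m crank '[[0.6,[0,0,0],[0,0,2]],[0.6,[0,0,0],[0,0,0]],[0,[0,0,0],[0,0,0]],[0,[0,0,0],[0,0,0]],[0,[0,0,0],[0,0,0]],[0,[0,0,0],[0,0,0]]]'
python3 -m crank '[[0,[0,0,-0.03],[0,0,0]],[0,[0,0,-0.04],[0,0,0]],[0,[0,0,-0.04],[0,0,0]],[0,[0,0,-0.04],[0,0,0]],[0,[0,0,0],[0,0,0]],[0,[0,0,0],[0,0,0]]]'
python3 dial.py
python3 - <<'E'
from dial import *
from bench import vision
s=vision.snapshot("wrist"); cv2.imwrite("pics/w5.png",s["color"][:,:,::-1])
W=cloud(s); m=(W[...,2]>.0585)&(W[...,2]<.066); L=loc(W[m]); k=np.hypot(L[:,0]-558.9,L[:,1]-146.2)<45; L=L[k]; print("rim",L.min(0),L.max(0),(L.min(0)+L.max(0))/2)
E
```

```text
time: 19.85
tool_pos: [0.5731, 0.0614, 0.0488]
ee_rot: [3.141, 0.0, 0.026]
wrist_force: [-0.4, -0.1, -0.2]
width: 0.0916
finger_force: 0.0
time: 20.45
tool_pos: [0.5737, 0.0615, 0.2]
ee_rot: [3.141, -0.003, 0.026]
wrist_force: [-0.7, -0.0, -0.7]
width: 0.0942
finger_force: 0.0
px (320.96514892578125, 178.97457885742188) C [559.47362005 146.16997981] red n 27 bezel 1.0940117986554558 25.603632674814246 pointer 1.0927236233378423 12.545471037170802 900 turn deg -0.07380700897217753
scene Weights sum to zero, can't be normalized
side Weights sum to zero, can't be normalized
t 20.6 pos [0.5721 0.0616 0.1962] rpy [179.99   0.24   1.5 ] w 0.0942
turn(tool) [0. 0. 0.] shift before turn mm [  2.6  -0.7 146.2] after [  2.6  -0.7 146.2]
rim [527.50073744 114.49333534] [590.79826941 177.84067616] [559.14950343 146.16700575]
```

View pics/w5.png

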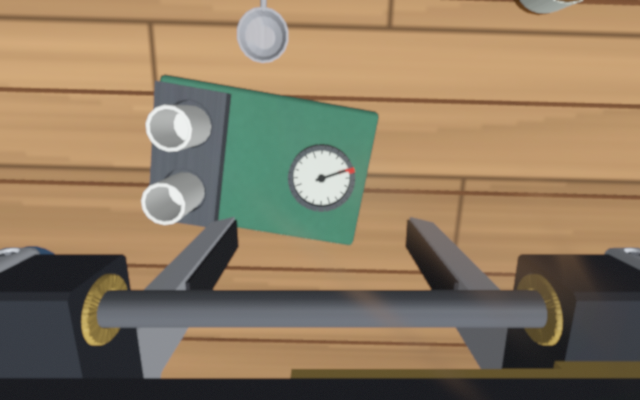

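The pointer tip and the red mark coincide at (351,171). Both cups stand in the wells, with rims at (175,128) and (171,199), and the gripper is clear.

```bash
python3 -c "
from bench import robot
print(robot.close_job())"
```

```text
the job is handed in; nothing more can be done
None
```

Both white cups stand upright in the wells, and the red zero mark measured within about 0.1° of the black pointer. I handed the job in about 20.6 s into the 70 s limit; the hand-in call gave no verdict. The robot's moves stayed clear of the jar, mug and scoop, though I didn't re-measure their positions at the end.

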